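# Stand the round flasks in their cork rings

### The arm

A 6-joint arm with a two-finger parallel gripper is mounted at the origin on the work surface. World frame = base frame: x ahead of the robot, y to its left, z up, the work surface at z = 0. Lengths are in m, angles in rad, forces in N, time in s.
With the tool pointing down it reaches from about 0.325 to 0.925 m from the base axis. Payload 3.1 kg.
Tool frame: the origin (TCP) lies at the centre of the arm's flange, where the gripper is bolted on; the fingertips stand 173 mm ahead of it and the grasp point (between the pads) lies 155 mm ahead of it; z points along the fingers, x is the direction in which the jaws open and shut, and the axes are right-handed (so a half turn about z gives the same grasp; the last joint's range is limited). The gripper opens to 85 mm and grips with 20 to 120 N. Pads are 22 mm wide; open, the fingers measure 114 mm over their backs; the gripper's body (76 mm by 85 mm) begins 54 mm behind the grasp point. The pads swing forward as they close: fully open they stand 13 mm farther back than shut.
Start: joints at [1.03, 0.217, 1.613, -0, 1.311, -0.112], TCP at [0.26, 0.568, 0.405] pointing down, gripper open.
Joint ranges: [-2.75, 2.75], [-0.78, 2.1], [0.31, 2.55], [-1.13, 4.27], [0.13, 2.63], [-2.58, 2.58]. Speed limits (rad/s): [2.79, 2.79, 3.14, 3.14, 3.14, 3.14].

### API

Orientations are given as a rotation vector (axis times angle).
In Python, from rig import env gives the robot as it stands. The module is installed in compiled form; this text tells all that it offers.
- The arm moves only by the tool apply_moves, never from a script. Its argument "series" is a list that holds one entry, the list of rows, each a list of 5 numbers: the finger opening in m, from 0 to 0.0854, then the shift along the tool's x, y, z in m, then the turn about the tool's z in rad. A call has 1 to 8 rows; each row is the pose to reach, as a shift and turn from the pose commanded when the call began, along the tool's axes at that moment; what a row does not reach only later rows make up. A row lasts 1/12 s, in which the tool goes at most 41.7 mm and 7.16 degrees, less where a joint would pass 70% of its speed; a pose out of reach is approached as far as the arm can. A call with a gripper value outside its range is refused whole. The fingers move at their own pace and stop on an object; "grip_force" is the grip in N (left out, the last holds). Time passes only in rows, so rows that repeat a pose let the fingers close. It gives the time, the measured TCP pose, the force and the opening at its end, in the units of the state.
- env.get_state(): the state, without advancing time (a new reading comes with each control period).
- env.camera(name): name is "scene" or "top" or "wrist"; returns a dict with "frame" (384x512x3 uint8, blue, green, red), "depth" (384x512 float32, m along the optical axis (not along the pixel's ray), 0 where there is no reading), "fx", "fy", "cx", "cy" (pixels), "R" (3x3) and "t" (3): a world point X has camera coordinates R X + t. Camera axes: x right, y down, z forward; pixel columns grow to the right and rows downward; lengths in m; the calibration is good to about 2 mm. A picture is of the moment at which its call begins.
- env.hand_in(): hands the job in, once; it reports no verdict.
The state is a dict: "clock": time; "joint_positions": joint angles; "joint_velocities": joint speeds; "tau": joint torques, N m; "ee_pos": TCP position; "tool_rot": TCP orientation; "ft_force": force on the tool from outside, world axes, zero at the start; "torque": the same for the moment, N m; "opening": finger opening in m.
Only numpy, scipy, OpenCV 4.12 (cv2) and the standard library are available. Lean on these libraries where they do the work, as an engineer would, in place of code of your own. Each camera call takes 0.05 s, during which the arm holds its last target.

### The job

Tidy the fume hood: stand each of the four round-bellied amber flasks in the cork ring of its own size - the smallest flask in the smallest ring, and so on up to the largest in the largest - with its foot down on the bench, and let go. It is glass: keep everything upright and set each flask down gently, do not drop it or sweep it fast across the bench. Leave the conical flask and the beaker where they stand.

Things in the scene. Friction and masses are not known exactly. Their poses are not given: they have to be found in the camera images.
- tiny_flask: the smallest of the four loose flat-bottomed round flasks: amber glass ball 44 mm in diameter with a flat foot 24.2 mm across and a straight upright neck 18 mm in outer diameter that runs from 38.4 mm up to the mouth at 80 mm (rim lip 1 mm proud); about 40 g. It stands on the bench. Origin: centre of the underside of the foot; z up along the neck
- tiny_ring: the smallest of the four cork rings, fixed flat on the bench: outer diameter 78 mm, hole 56 mm through to the bench, 12 mm high. Its flask stands in the hole with the foot on the bench. Origin: centre of the hole at bench level; z up
- small_flask: the second smallest of the four loose flat-bottomed round flasks: amber glass ball 60 mm in diameter with a flat foot 33 mm across and a straight upright neck 22 mm in outer diameter that runs from 53 mm up to the mouth at 97 mm (rim lip 1 mm proud); about 70 g. It stands on the bench. Origin: centre of the underside of the foot; z up along the neck
- small_ring: the second smallest of the four cork rings, fixed flat on the bench: outer diameter 96 mm, hole 74 mm through to the bench, 16 mm high. Its flask stands in the hole with the foot on the bench. Origin: centre of the hole at bench level; z up
- medium_flask: the second largest of the four loose flat-bottomed round flasks: amber glass ball 76 mm in diameter with a flat foot 41.8 mm across and a straight upright neck 26 mm in outer diameter that runs from 67.4 mm up to the mouth at 112 mm (rim lip 1 mm proud); about 110 g. It stands on the bench. Origin: centre of the underside of the foot; z up along the neck
- medium_ring: the second largest of the four cork rings, fixed flat on the bench: outer diameter 112 mm, hole 90 mm through to the bench, 20 mm high. Its flask stands in the hole with the foot on the bench. Origin: centre of the hole at bench level; z up
- large_flask: the largest of the four loose flat-bottomed round flasks: amber glass ball 94 mm in diameter with a flat foot 51.7 mm across and a straight upright neck 30 mm in outer diameter that runs from 83.8 mm up to the mouth at 130 mm (rim lip 1 mm proud); about 160 g. It stands on the bench. Origin: centre of the underside of the foot; z up along the neck
- large_ring: the largest of the four cork rings, fixed flat on the bench: outer diameter 128 mm, hole 106 mm through to the bench, 25 mm high. Its flask stands in the hole with the foot on the bench. Origin: centre of the hole at bench level; z up
- conical_flask: bystander: amber glass conical (Erlenmeyer) flask, base 82 mm, neck 32 mm (rim 37 mm), 120 mm high, loose; origin: centre of its underside, z up
- beaker: bystander: white plastic open beaker, 68 mm across the rim, 85 mm high, loose; origin: centre of its underside, z up
Things that resemble listed ones, but are neither listed nor needed, are in the scene too. What is shaped like the medium_ring but pink or turquoise is not meant. What is shaped like the large_flask but green or turquoise is not meant.

How it is judged:
At the end, for the whole second after the job is handed in: Each round flask stands in the cork ring of its own size: centre within 12 mm of the ring's centre, underside less than 5 mm above the bench, upright within 0.1 rad, released and at rest (under 0.02 m/s and 0.2 rad/s) (horizontal distance between tiny_flask and tiny_ring below 0.012 m and height (world z) of each of tiny_flask, small_flask, medium_flask, large_flask below 0.005 m and angle between each of tiny_flask, small_flask, medium_flask, large_flask's own z axis and vertical below 0.1 rad and linear speed of each of tiny_flask, small_flask, medium_flask, large_flask below 0.02 m/s and angular speed of each of tiny_flask, small_flask, medium_flask, large_flask below 0.2 rad/s and horizontal distance between small_flask and small_ring below 0.012 m and horizontal distance between medium_flask and medium_ring below 0.012 m and horizontal distance between large_flask and large_ring below 0.012 m); the robot touches nothing.
It fails at once if a flask was dropped, or swept fast, onto or over the bench (faster than 0.6 m/s with its foot less than 20 mm above the bench) ((height (world z) of tiny_flask below 0.02 m and linear speed of tiny_flask above 0.6 m/s) or (height (world z) of small_flask below 0.02 m and linear speed of small_flask above 0.6 m/s) or (height (world z) of medium_flask below 0.02 m and linear speed of medium_flask above 0.6 m/s) or (height (world z) of large_flask below 0.02 m and linear speed of large_flask above 0.6 m/s)).
It fails at once if a round flask, the conical flask or the beaker was tipped by more than 0.6 rad (angle between any of tiny_flask, small_flask, medium_flask, large_flask, conical_flask, beaker's own z axis and vertical above 0.6 rad).
It fails at once if the conical flask or the beaker was moved by more than 30 mm (distance of any of conical_flask, beaker from where it was at the start of the episode above 0.03 m).
It also fails if it takes over 120 s, if anything falls off the work surface, if the arm or the gripper's body presses on something with over 40 N, if the wrist force passes 120 N, or if a joint passes its speed limit or range.

## Working session

There is one attempt and no reset: what is moved stays moved. The work goes in short steps, Python scripts to look and compute and a tool call to move; the robot and the scene stay as the last step left them, time stands still between calls to the robot, and variables do not carry over. Pictures are saved under pics/ and viewed, and the job is handed in when it is done.

Besides the shell and the picture viewer there is one more tool, called after "Request:" as name([rows], argument=value, ...), one row to a line, values as JSON. apply_moves: Moves the arm, as the interface text tells. Its arguments: {"type":"object","properties":{"series":{"type":"array"},"grip_force":{"type":"number"}},"required":["series"]}

```bash
mkdir -p pics
python3 - <<'E'
from rig import env
import cv2,numpy as np
s=env.get_state()
for k in s: print(k,np.round(s[k],4))
for n in ["scene","top","wrist"]:
    c=env.camera(n); cv2.imwrite(f"pics/{n}0.png",c["frame"])
    np.savez(f"{n}0.npz",**c)
    print(n,c["fx"],c["fy"],c["cx"],c["cy"],np.round(c["R"],3).tolist(),np.round(c["t"],3), (c["depth"]>0).mean())
E
```

```text
clock 0.0
joint_positions [ 1.0298  0.2178  1.6149 -0.      1.3113 -0.1122]
joint_velocities [-0.0006 -0.0004 -0.0002 -0.0014 -0.     -0.001 ]
tau [-9.00000e-04 -3.96832e+01 -3.03857e+01 -2.00000e-04  9.50000e-03
  0.00000e+00]
ee_pos [0.2596 0.5681 0.4034]
tool_rot [ 2.6423  1.6974 -0.0034]
ft_force [ 0.3901 -0.0113 -0.5524]
torque [ 0.0049 -0.0146 -0.0014]
opening 0.0854
scene 356.5218911823347 356.5218911823347 254.50291298920567 188.0509630278529 [[0.265, 0.964, 0.019], [0.74, -0.191, -0.645], [-0.618, 0.185, -0.764]] [-0.142 -0.419  1.228] 0.9961598714192709
top 397.14359516913385 397.14359516913385 255.6384384829689 193.5216307322627 [[0.012, -1.0, 0.003], [-0.998, -0.012, -0.064], [0.064, -0.002, -0.998]] [-0.015  0.584  1.105] 0.9957834879557291
wrist 274.8907103349367 274.8907103349367 259.5617930802559 194.72747491849944 [[0.416, 0.909, -0.001], [0.867, -0.396, 0.302], [0.274, -0.126, -0.953]] [-0.624 -0.038  0.379] 0.9959309895833334
```

View pics/scene0.png

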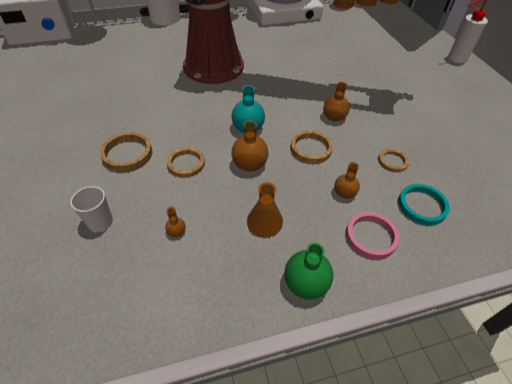

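View pics/top0.png

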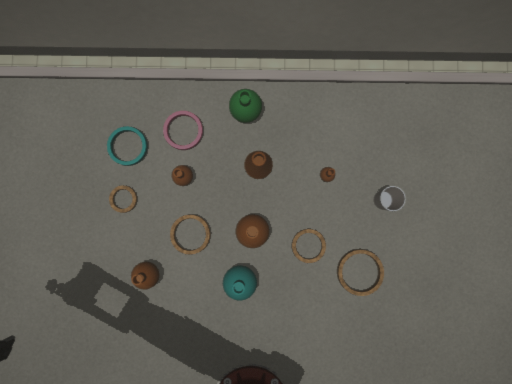

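View pics/wrist0.png

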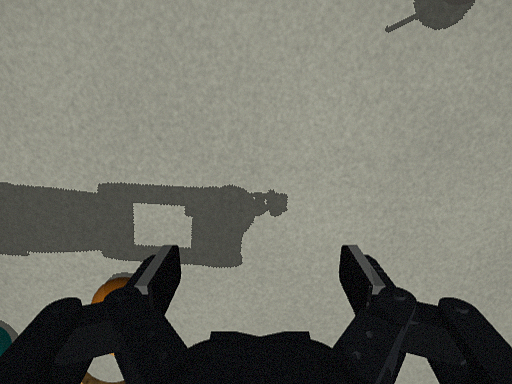

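The scene view shows the amber flasks: tiny (175,227), small (347,185), medium (337,106), large (250,150), and the conical flask at (265,212). The top view shows the cork rings at (123,199), (309,245), (190,234) and (361,272), with the flasks at (328,174), (182,175), (145,275) and (253,231). Next I measure them.

```bash
cat > h.py <<'E'
import cv2,numpy as np
def cloud(c):
    v,u=np.mgrid[0:384,0:512]; d=c["depth"]
    P=np.stack([(u-c["cx"])/c["fx"]*d,(v-c["cy"])/c["fy"]*d,d],-1)
    return (P-c["t"])@c["R"]   # world
def ray(c,uv,z):
    uv=np.atleast_2d(uv).astype(float)
    d=np.c_[(uv[:,0]-c["cx"])/c["fx"],(uv[:,1]-c["cy"])/c["fy"],np.ones(len(uv))]@c["R"]
    o=-c["R"].T@c["t"]
    return o+d*((z-o[2])/d[:,2])[:,None]
def amber(c):
    h=cv2.cvtColor(c["frame"],cv2.COLOR_BGR2HSV)
    return ((h[...,0]<22)&(h[...,0]>3)&(h[...,1]>110)&(h[...,2]>30)).astype(np.uint8)
E
python3 - <<'E'
from h import *
for n in ["top","scene"]:
    c=dict(np.load(n+"0.npz")); W=cloud(c); m=amber(c)
    k,l,st,ce=cv2.connectedComponentsWithStats(m)
    print(n)
    for i in range(1,k):
        if st[i,4]<60: continue
        s=(l==i)&(c["depth"]>0); P=W[s]
        zt=np.percentile(P[:,2],98)
        (x,y),r=cv2.minEnclosingCircle(P[:,:2].astype(np.float32))
        top=P[P[:,2]>zt-0.012]; (tx,ty),tr=cv2.minEnclosingCircle(top[:,:2].astype(np.float32))
        print(np.round(ce[i]),st[i,4],"zmax %.3f enc %.3f %.3f r%.4f | top %.4f %.4f r%.4f n%d"%(zt,x,y,r,tx,ty,tr,len(top)))
E
```

```text
top
[257. 165.] 488 zmax 0.123 enc 0.665 -0.013 r0.0378 | top 0.6683 -0.0125 r0.0186 n83
[182. 175.] 288 zmax 0.100 enc 0.632 0.200 r0.0270 | top 0.6332 0.2010 r0.0119 n43
[328. 174.] 150 zmax 0.083 enc 0.640 -0.208 r0.0191 | top 0.6418 -0.2088 r0.0099 n33
[122. 199.] 155 zmax 0.017 enc 0.564 0.370 r0.0370 | top 0.5640 0.3704 r0.0370 n154
[189. 234.] 267 zmax 0.025 enc 0.468 0.176 r0.0539 | top 0.4680 0.1759 r0.0539 n265
[252. 231.] 805 zmax 0.132 enc 0.480 0.002 r0.0438 | top 0.4795 0.0014 r0.0158 n55
[308. 246.] 205 zmax 0.021 enc 0.440 -0.158 r0.0457 | top 0.4401 -0.1576 r0.0457 n204
[361. 272.] 335 zmax 0.031 enc 0.368 -0.301 r0.0625 | top 0.3681 -0.3013 r0.0625 n334
[144. 276.] 515 zmax 0.116 enc 0.356 0.292 r0.0348 | top 0.3544 0.2952 r0.0140 n59
[251. 375.] 302 zmax 0.020 enc 0.079 0.002 r0.0637 | top 0.0789 0.0020 r0.0637 n301
scene
[344.   3.] 159 zmax 0.038 enc -0.348 0.643 r0.0437 | top -0.3372 0.6411 r0.0409 n45
[367.   2.] 108 zmax 0.028 enc -0.349 0.754 r0.0435 | top -0.3333 0.7501 r0.0366 n49
[211.  48.] 2251 zmax 0.212 enc 0.005 -0.001 r0.1036 | top 0.0213 -0.0040 r0.0578 n147
[337. 104.] 658 zmax 0.112 enc 0.323 0.311 r0.0772 | top 0.3563 0.2940 r0.0148 n76
[249. 150.] 1148 zmax 0.130 enc 0.448 0.008 r0.0819 | top 0.4820 0.0001 r0.0158 n73
[311. 147.] 592 zmax 0.022 enc 0.471 0.177 r0.0568 | top 0.4707 0.1765 r0.0568 n502
[126. 152.] 901 zmax 0.027 enc 0.371 -0.303 r0.0648 | top 0.3712 -0.3033 r0.0648 n648
[185. 162.] 467 zmax 0.018 enc 0.442 -0.158 r0.0486 | top 0.4424 -0.1583 r0.0486 n454
[393. 160.] 308 zmax 0.015 enc 0.568 0.370 r0.0395 | top 0.5683 0.3697 r0.0395 n307
[348. 182.] 587 zmax 0.097 enc 0.599 0.222 r0.0719 | top 0.6337 0.2011 r0.0132 n86
[265. 213.] 1280 zmax 0.121 enc 0.629 -0.004 r0.0834 | top 0.6703 -0.0136 r0.0192 n170
[174. 223.] 392 zmax 0.081 enc 0.617 -0.214 r0.0484 | top 0.6432 -0.2096 r0.0101 n77
```

```bash
cat > meas.py <<'E'
from h import *
RING=[("tiny",.012,.039,.5665,.370),("small",.016,.048,.441,-.158),("medium",.020,.056,.469,.176),("large",.025,.064,.370,-.302)]
FL=[("tiny",.080,.0100,.0424,.642,-.209),("small",.097,.012,.060,.6335,.201),("medium",.112,.014,.076,.355,.2945),("large",.130,.016,.094,.481,.001)]
def rings(c,which=None):
    m=amber(c); n,l,st,ce=cv2.connectedComponentsWithStats(m); out={}
    for name,h,R,x,y in RING:
        best=None
        for i in range(1,n):
            if st[i,4]<60: continue
            cs,_=cv2.findContours((l==i).astype(np.uint8),cv2.RETR_CCOMP,cv2.CHAIN_APPROX_NONE)
            hol=[q for q,hh in zip(cs,_[0]) if hh[3]>=0]
            if not hol: continue
            q=max(hol,key=cv2.contourArea)
            if len(q)<20: continue
            W=ray(c,q[:,0],h)[:,:2].astype(np.float32); (a,b),r=cv2.minEnclosingCircle(W)
            o=max(cs,key=cv2.contourArea); Wo=ray(c,o[:,0],h)[:,:2].astype(np.float32); (ao,bo),ro=cv2.minEnclosingCircle(Wo)
            d=np.hypot(ao-x,bo-y)
            if d<.03: out[name]=np.round([a,b,r,ao,bo,ro],4)
    return out
def rims(c):
    W=cloud(c); m=amber(c); out={}
    for name,H,R,D,x,y in FL:
        s=(m>0)&(np.hypot(W[...,0]-x,W[...,1]-y)<.035)&(W[...,2]>H-.012)
        v,u=np.nonzero(s)
        if len(u)<8: continue
        P=ray(c,np.c_[u,v],H)[:,:2].astype(np.float32); (a,b),r=cv2.minEnclosingCircle(P); out[name]=np.round([a,b,r],4)
    return out
E
python3 - <<'E'
from meas import *
for n in ["top","scene"]:
    c=dict(np.load(n+"0.npz")); print(n); 
    for k,v in rings(c).items(): print("ring",k,v)
    for k,v in rims(c).items(): print("rim",k,v)
E
```

```text
top
ring tiny [0.5649 0.37   0.0336 0.5648 0.3705 0.0363]
ring medium [0.4681 0.1762 0.0499 0.4681 0.176  0.054 ]
ring large [ 0.3689 -0.301   0.058   0.3685 -0.3011  0.0622]
rim tiny [ 0.6418 -0.2075  0.0104]
rim small [0.6328 0.2003 0.0124]
rim medium [0.3559 0.2941 0.015 ]
rim large [0.3939 0.054  0.2956]
scene
ring tiny [0.5693 0.3675 0.0293 0.5685 0.3674 0.0419]
ring small [ 0.4472 -0.1583  0.0377  0.4462 -0.1597  0.0516]
ring medium [0.4767 0.1717 0.0454 0.4777 0.1752 0.0627]
ring large [ 0.3828 -0.3001  0.0518  0.3804 -0.3043  0.0731]
rim tiny [ 0.6474 -0.2092  0.014 ]
rim small [0.6369 0.1961 0.0172]
rim medium [0.3642 0.2906 0.0227]
rim large [ 0.4887 -0.0015  0.0205]
```

Request:
apply_moves([
  [[0.085, 0, 0, 0, 0.12], [0.085, 0, 0, 0, 0.24], [0.085, 0, 0, 0, 0.36], [0.085, 0, 0, 0, 0.48], [0.085, 0, 0, 0, 0.6], [0.085, 0, 0, 0, 0.72], [0.085, 0, 0, 0, 0.84], [0.085, 0, 0, 0, 0.96]],
])

```text
clock: 0.82
ee_pos: [0.2598, 0.5683, 0.4041]
tool_rot: [3.129, 0.276, -0.001]
ft_force: [-0.4, 0.3, 0.1]
opening: 0.0848
```

Request:
apply_moves([
  [[0.085, 0, 0, 0, 0.1], [0.085, 0, 0, 0, 0.176], [0.085, 0, 0, 0, 0.176]],
])

```text
clock: 1.07
ee_pos: [0.2598, 0.5683, 0.4041]
tool_rot: [3.141, 0.008, -0.001]
ft_force: [0.1, 1.4, -0.3]
opening: 0.085
```

Request:
apply_moves([
  [[0.085, 0.012, 0.035, 0, 0], [0.085, 0.025, 0.07, 0, 0], [0.085, 0.038, 0.105, 0, 0], [0.085, 0.05, 0.14, 0, 0], [0.085, 0.065, 0.175, 0, 0], [0.085, 0.078, 0.21, 0, 0], [0.085, 0.09, 0.245, 0, 0], [0.085, 0.0955, 0.274, 0, 0]],
])

```text
clock: 1.73
ee_pos: [0.3576, 0.2928, 0.4046]
tool_rot: [3.141, 0.012, 0.001]
ft_force: [0.6, 0.1, -0.7]
opening: 0.085
```

Request:
apply_moves([
  [[0.085, 0, 0, 0.03, 0], [0.085, 0, 0, 0.06, 0], [0.085, 0, 0, 0.06, 0]],
])

```text
clock: 1.98
ee_pos: [0.3548, 0.2928, 0.3391]
tool_rot: [3.136, 0.01, -0.015]
ft_force: [-0.7, -1.6, -0.8]
opening: 0.0849
```

Run:
```python
from rig import env
import cv2,numpy as np
s=env.get_state(); print(np.round(s["ee_pos"],4),np.round(s["tool_rot"],4),np.round(s["joint_positions"],3))
c=env.camera("wrist"); cv2.imwrite("pics/wrist1.png",c["frame"])
c=env.camera("top"); cv2.imwrite("pics/top1.png",c["frame"])
```

```text
[0.3548 0.2928 0.3391] [ 3.1358  0.0097 -0.0153] [ 0.537 -0.069  2.048  0.     1.174  0.531]
```

View pics/wrist1.png

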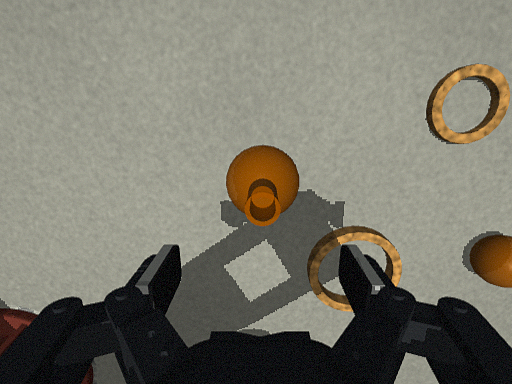

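View pics/top1.png

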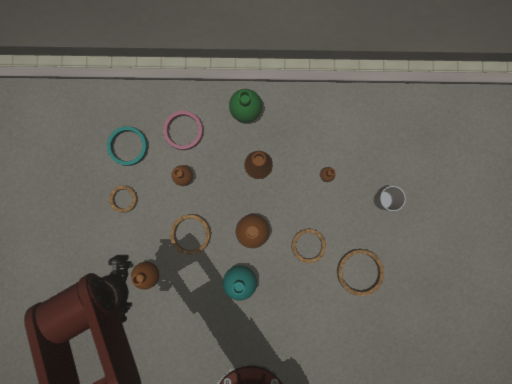

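The wrist view shows the medium flask's neck (263,205) laterally centred between the jaws. I'm descending.

Request:
apply_moves([
  [[0.085, 0, -0.001, 0.025, 0], [0.085, 0, -0.0015, 0.05, 0], [0.085, 0, -0.0015, 0.07, 0], [0.085, 0, -0.0015, 0.085, 0], [0.085, 0, -0.0015, 0.092, 0], [0.085, 0, -0.0015, 0.092, 0], [0.085, 0, -0.0015, 0.092, 0]],
])

```text
clock: 2.67
ee_pos: [0.3577, 0.2973, 0.2541]
tool_rot: [-3.141, -0.011, -0.003]
ft_force: [0.2, 0.4, 0.2]
opening: 0.0849
```

Run:
```python
from rig import env
import cv2,numpy as np
s=env.get_state(); print(np.round(s["ee_pos"],4),np.round(s["tool_rot"],4),np.round(s["ft_force"],2))
c=env.camera("wrist"); cv2.imwrite("pics/wrist2.png",c["frame"])
c=env.camera("scene"); cv2.imwrite("pics/scene2.png",c["frame"])
```

```text
[0.3577 0.2973 0.2541] [-3.1405e+00 -1.1100e-02 -2.8000e-03] [0.15 0.41 0.17]
```

View pics/wrist2.png

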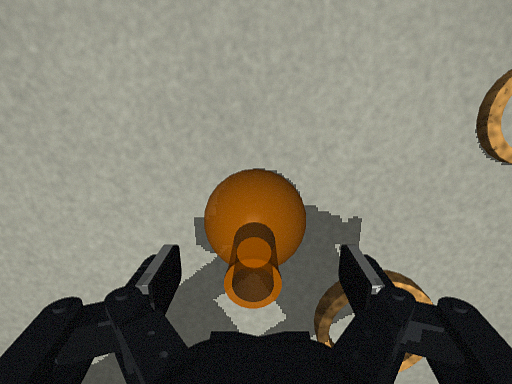

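View pics/scene2.png

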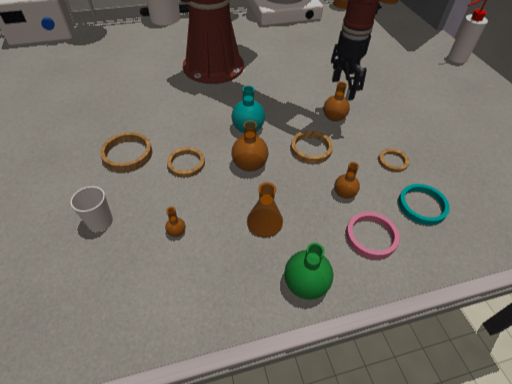

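Run:
```python
from rig import env
import cv2,numpy as np
for i in range(3):
    s=env.get_state(); print(s["clock"],np.round(s["ee_pos"],4),np.round(s["tool_rot"],4),np.round(s["joint_velocities"],3))
    c=env.camera("scene")
for k,p in [("grasp",s["ee_pos"]-[0,0,.155]),("tcp",s["ee_pos"]),("neck top est",np.array([.3555,.2945,.112]))]:
    q=c["R"]@p+c["t"]; print(k,c["fx"]*q[0]/q[2]+c["cx"],c["fy"]*q[1]/q[2]+c["cy"])
f=c["frame"][40:150,280:400]; cv2.imwrite("pics/sc3.png",cv2.resize(f,None,fx=5,fy=5,interpolation=cv2.INTER_NEAREST))
```

```text
2.7667 [0.3579 0.2973 0.2546] [-3.1397 -0.0104 -0.0049] [-0.003 -0.005  0.005 -0.001 -0.003  0.002]
2.8167 [0.3579 0.2972 0.2545] [-3.1398 -0.0101 -0.0047] [-0.003  0.001  0.006  0.002 -0.006  0.   ]
2.8667 [0.3577 0.2971 0.2543] [-3.1399 -0.0099 -0.0043] [-0.     0.003  0.009 -0.001 -0.     0.   ]
grasp 341.7665076274318 88.74344771981873
tcp 354.91541341095285 34.08648462662171
neck top est 341.51994791159655 84.44200994372954
```

View pics/sc3.png

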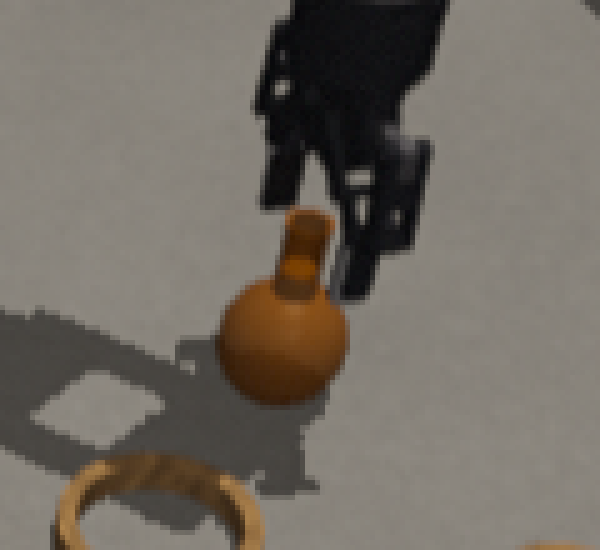

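The fingers straddle the neck (rim at about (342,84) in the scene view). I'm lowering a touch more and closing gently.

Request:
apply_moves([
  [[0.085, 0, 0.002, 0.006, 0], [0.05, 0, 0.002, 0.006, 0], [0.01, 0, 0.002, 0.006, 0], [0.01, 0, 0.002, 0.006, 0], [0.01, 0, 0.002, 0.006, 0], [0.01, 0, 0.002, 0.006, 0], [0.01, 0, 0.002, 0.006, 0], [0.01, 0, 0.002, 0.006, 0]],
], grip_force=25)

```text
clock: 3.58
ee_pos: [0.357, 0.2945, 0.2467]
tool_rot: [3.142, 0.01, -0.0]
ft_force: [-0.4, -0.2, -0.5]
opening: 0.0254
```

```bash
cat > look.py <<'E'
from rig import env
import cv2,numpy as np,sys
from h import *
# usage: look.py tag [cams]  ; prints state; saves pictures
tag=sys.argv[1]; cams=sys.argv[2:] 
for n in cams:
    c=env.camera(n); cv2.imwrite(f"pics/{n}_{tag}.png",c["frame"]); np.savez(f"{n}_{tag}.npz",**c)
s=env.get_state(); print("clock",round(s["clock"],2),"pos",np.round(s["ee_pos"],4),"rot",np.round(s["tool_rot"],3),"F",np.round(s["ft_force"],2),"open",np.round(s["opening"],4))
E
python3 look.py m1 wrist
```

```text
clock 3.63 pos [0.357  0.2945 0.2467] rot [ 3.142  0.01  -0.   ] F [-0.33  0.   -0.45] open 0.0254
```

View pics/wrist_m1.png

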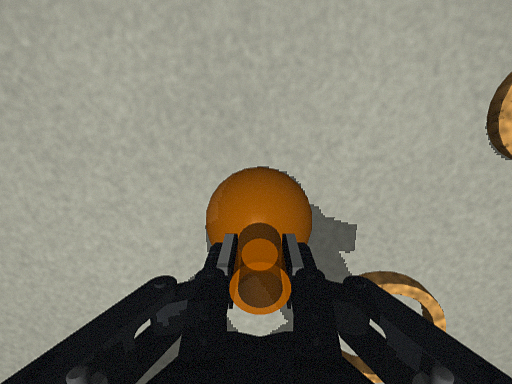

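The jaws stopped at 25.4 mm on the 26 mm neck, so the grip is good. Lifting.

Request:
apply_moves([
  [[0.01, 0, 0, -0.015, 0], [0.01, 0, 0, -0.035, 0], [0.01, 0, 0, -0.055, 0], [0.01, 0, 0, -0.06, 0]],
], grip_force=30)

```text
clock: 3.97
ee_pos: [0.3581, 0.2952, 0.3096]
tool_rot: [-3.139, -0.009, -0.008]
ft_force: [0.8, -0.1, -0.9]
opening: 0.0253
```

Request:
apply_moves([
  [[0.01, 0.008, 0.008, 0, 0], [0.01, 0.025, 0.027, 0, 0], [0.01, 0.045, 0.048, 0, 0], [0.01, 0.065, 0.069, 0, 0], [0.01, 0.085, 0.09, 0, 0], [0.01, 0.102, 0.108, 0, 0], [0.01, 0.112, 0.1185, 0, 0], [0.01, 0.112, 0.1185, 0, 0]],
])

```text
clock: 4.63
ee_pos: [0.4714, 0.1739, 0.3053]
tool_rot: [3.14, 0.004, -0.001]
ft_force: [0.0, 0.4, -0.3]
opening: 0.0252
```

```bash
python3 look.py m2 top wrist scene
```

```text
clock 4.78 pos [0.469  0.1763 0.3052] rot [ 3.141  0.008 -0.005] F [-0.18 -0.11 -0.59] open 0.025
```

View pics/wrist_m2.png

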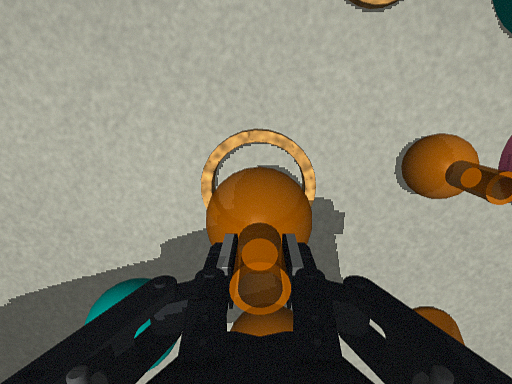

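View pics/top_m2.png

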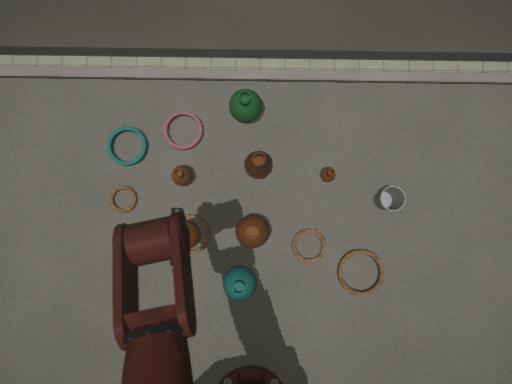

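View pics/scene_m2.png

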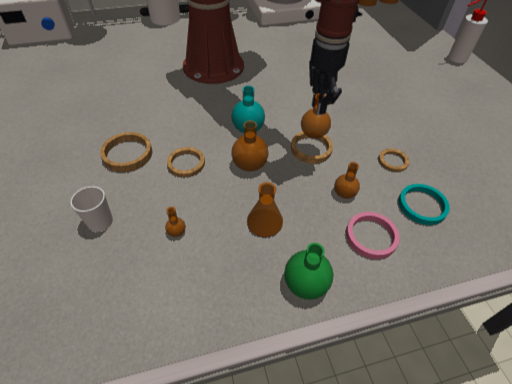

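The flask hovers concentric with the ring: ring and ball share column 259 in the wrist view, and the TCP is within 1 mm of the ring's centre. Lowering.

Request:
apply_moves([
  [[0.01, 0, 0, 0.012, 0], [0.01, 0, 0, 0.024, 0], [0.01, 0, 0, 0.034, 0], [0.01, 0, 0, 0.042, 0], [0.01, 0, 0, 0.048, 0], [0.01, 0, 0, 0.053, 0], [0.01, 0, 0, 0.056, 0], [0.01, 0, 0, 0.056, 0]],
])

```text
clock: 5.45
ee_pos: [0.4694, 0.1767, 0.2499]
tool_rot: [3.141, 0.01, -0.002]
ft_force: [0.9, 0.3, -1.1]
opening: 0.0253
```

```bash
python3 look.py m3 wrist scene
```

```text
clock 5.55 pos [0.4699 0.1767 0.2509] rot [-3.141e+00 -9.000e-03 -1.000e-03] F [-0.14 -0.5  -0.93] open 0.0254
```

View pics/wrist_m3.png

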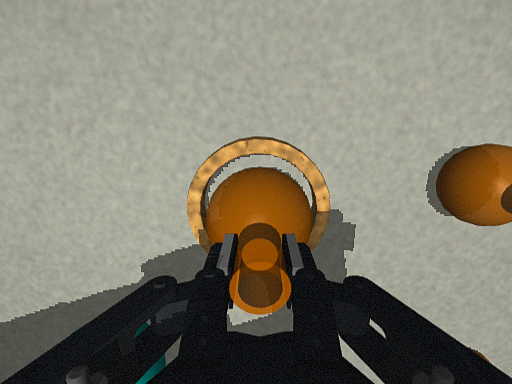

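View pics/scene_m3.png

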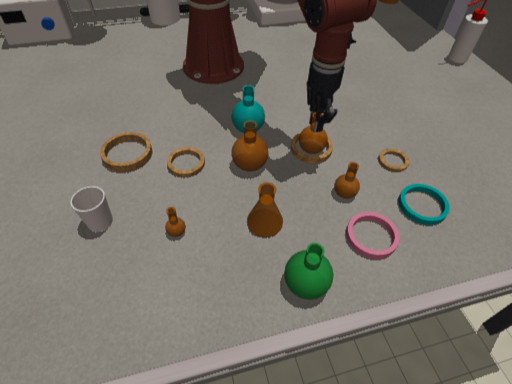

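In ring, still ~4 mm up. Lowering in small steps.

Request:
apply_moves([
  [[0.01, 0, 0, 0.0015, 0], [0.01, 0, 0, 0.003, 0], [0.01, 0, 0, 0.004, 0], [0.01, 0, 0, 0.004, 0]],
])

```text
clock: 5.88
ee_pos: [0.4698, 0.1767, 0.2467]
tool_rot: [-3.142, -0.009, -0.0]
ft_force: [-1.4, 0.8, -1.6]
opening: 0.0255
```

```bash
python3 look.py m4 top
```

```text
clock 5.93 pos [0.4697 0.1767 0.2468] rot [-3.142 -0.009 -0.   ] F [-0.05  0.65 -1.53] open 0.0254
```

Request:
apply_moves([
  [[0.01, 0, 0, 0.001, 0], [0.01, 0, 0, 0.0015, 0], [0.03, 0, 0, 0.0015, 0], [0.04, 0, 0, 0.0015, 0], [0.06, 0, 0, 0.0015, 0], [0.085, 0, 0, 0.0015, 0], [0.085, 0, 0, 0.0015, 0], [0.085, 0, 0, -0.01, 0]],
])

```text
clock: 6.6
ee_pos: [0.4683, 0.1764, 0.2547]
tool_rot: [3.14, 0.009, -0.008]
ft_force: [-1.2, -0.5, 0.4]
opening: 0.0845
```

Request:
apply_moves([
  [[0.085, 0, 0, -0.025, 0], [0.085, 0, 0, -0.06, 0], [0.085, 0, 0, -0.09, 0], [0.085, 0, 0, -0.1, 0], [0.085, 0, 0, -0.1, 0]],
])

```text
clock: 7.02
ee_pos: [0.4712, 0.1771, 0.3614]
tool_rot: [-3.14, -0.01, -0.014]
ft_force: [0.4, -0.7, -0.0]
opening: 0.0849
```

```bash
python3 look.py m5 wrist scene
```

```text
clock 7.12 pos [0.4694 0.1766 0.3565] rot [-3.142 -0.009 -0.   ] F [ 0.5  -0.35 -0.51] open 0.0849
```

View pics/wrist_m5.png

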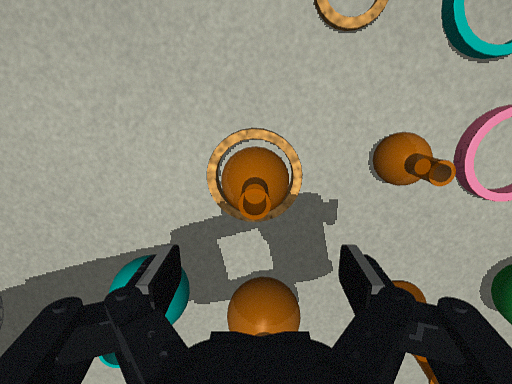

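View pics/scene_m5.png

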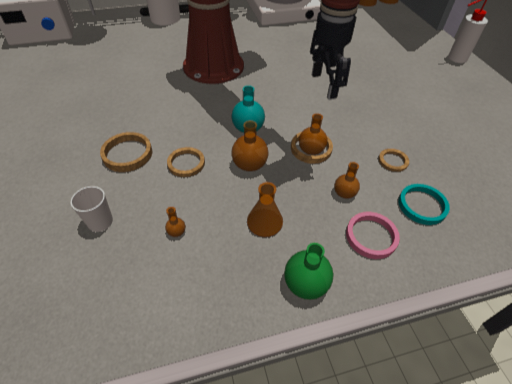

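The medium flask stands upright in its ring (scene (313,140)). Next is the large flask.

Request:
apply_moves([
  [[0.085, 0.003, 0.025, 0, 0], [0.085, 0.006, 0.06, 0, 0], [0.085, 0.008, 0.095, 0, 0], [0.085, 0.01, 0.13, 0, 0], [0.085, 0.0115, 0.155, 0, 0], [0.085, 0.0115, 0.17, 0, 0], [0.085, 0.0115, 0.1755, 0, 0], [0.085, 0.0115, 0.1755, 0, 0]],
])

```text
clock: 7.78
ee_pos: [0.4815, 0.0004, 0.3545]
tool_rot: [-3.141, -0.006, 0.007]
ft_force: [-0.1, 0.6, -0.3]
opening: 0.0848
```

```bash
python3 look.py l1 wrist
```

```text
clock 7.83 pos [0.4816 0.0012 0.3548] rot [-3.14  -0.007  0.006] F [ 0.14  0.59 -0.08] open 0.0851
```

View pics/wrist_l1.png

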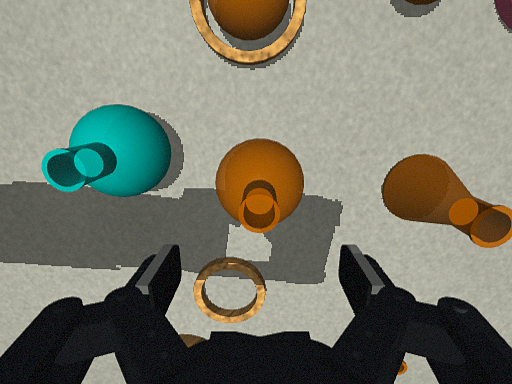

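The neck (259,208) is centred between the jaws. Descending and gripping.

Request:
apply_moves([
  [[0.085, 0, 0, 0.025, 0], [0.085, 0, 0, 0.05, 0], [0.085, 0, 0, 0.07, 0], [0.085, 0, 0, 0.083, 0], [0.085, 0, 0, 0.089, 0], [0.085, 0, 0, 0.089, 0], [0.085, 0, 0, 0.089, 0]],
])

```text
clock: 8.42
ee_pos: [0.4823, 0.0021, 0.2676]
tool_rot: [-3.141, -0.011, 0.001]
ft_force: [-0.1, -0.5, 0.4]
opening: 0.085
```

```bash
python3 look.py l2 wrist
```

```text
clock 8.47 pos [0.4827 0.0018 0.2684] rot [3.142e+00 1.100e-02 2.000e-03] F [ 0.17 -0.15 -0.01] open 0.0848
```

View pics/wrist_l2.png

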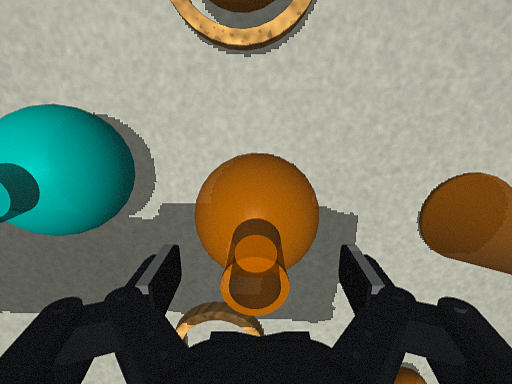

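Request:
apply_moves([
  [[0.06, 0, 0, 0.001, 0], [0.04, 0, 0, 0.001, 0], [0.015, 0, 0, 0.001, 0], [0.015, 0, 0, 0.001, 0], [0.015, 0, 0, 0.001, 0], [0.015, 0, 0, 0.001, 0], [0.015, 0, 0, 0.001, 0], [0.015, 0, 0, 0.001, 0]],
], grip_force=30)

```text
clock: 9.13
ee_pos: [0.4823, 0.0012, 0.2671]
tool_rot: [3.142, 0.009, -0.0]
ft_force: [-2.3, 0.7, 5.0]
opening: 0.029
```

```bash
python3 look.py l3 wrist
```

```text
clock 9.18 pos [0.4823 0.0012 0.2671] rot [ 3.141  0.009 -0.   ] F [-2.29  0.45  5.21] open 0.0293
```

View pics/wrist_l3.png

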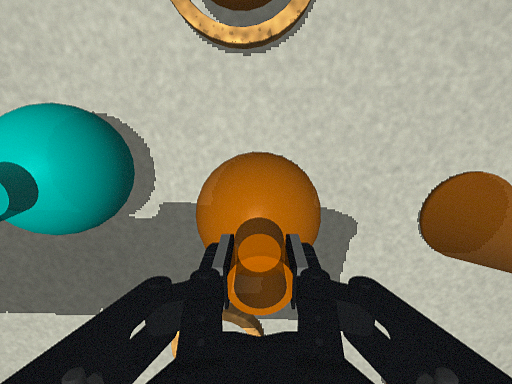

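The jaws stopped at 29 mm on the 30 mm neck. Lifting and carrying to the large ring.

Request:
apply_moves([
  [[0.015, 0, 0, -0.01, 0], [0.015, 0, 0, -0.03, 0], [0.015, 0, 0, -0.05, 0], [0.015, 0, 0, -0.065, 0], [0.015, 0, 0, -0.07, 0], [0.015, 0, 0, -0.07, 0]],
], grip_force=35)

```text
clock: 9.68
ee_pos: [0.4829, 0.0012, 0.3383]
tool_rot: [3.141, 0.009, 0.006]
ft_force: [-0.1, 0.0, -1.9]
opening: 0.0293
```

Request:
apply_moves([
  [[0.015, -0.003, 0.008, 0, 0], [0.015, -0.01, 0.025, 0, 0], [0.015, -0.02, 0.05, 0, 0], [0.015, -0.03, 0.077, 0, 0], [0.015, -0.04, 0.104, 0, 0], [0.015, -0.049, 0.13, 0, 0], [0.015, -0.055, 0.147, 0, 0], [0.015, -0.056, 0.15, 0, 0]],
])

```text
clock: 10.35
ee_pos: [0.4254, -0.1514, 0.335]
tool_rot: [3.142, 0.004, -0.005]
ft_force: [0.7, 0.9, -1.7]
opening: 0.0291
```

Request:
apply_moves([
  [[0.015, -0.003, 0.008, 0, 0], [0.015, -0.01, 0.025, 0, 0], [0.015, -0.02, 0.05, 0, 0], [0.015, -0.03, 0.077, 0, 0], [0.015, -0.04, 0.104, 0, 0], [0.015, -0.049, 0.13, 0, 0], [0.015, -0.055, 0.147, 0, 0], [0.015, -0.0565, 0.1525, 0, 0]],
])

```text
clock: 11.02
ee_pos: [0.3708, -0.3036, 0.3361]
tool_rot: [3.141, 0.007, -0.001]
ft_force: [0.7, 0.4, -1.9]
opening: 0.0294
```

```bash
python3 look.py l4 wrist scene top
```

```text
clock 11.17 pos [ 0.3715 -0.3014  0.3359] rot [-3.14e+00 -9.00e-03  1.00e-03] F [ 0.11  1.34 -1.94] open 0.0291
```

View pics/wrist_l4.png

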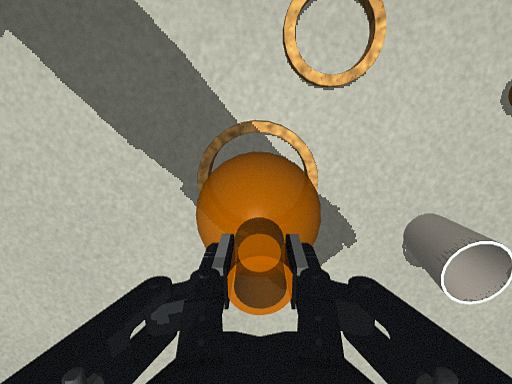

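View pics/scene_l4.png

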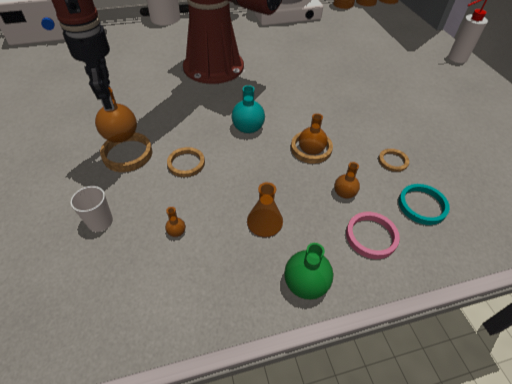

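The flask is above the large ring: in the wrist view the ring spans columns 198–318 and the ball 197–320, so they are concentric. Lowering.

Request:
apply_moves([
  [[0.015, -0.001, 0, 0.012, 0], [0.015, -0.001, 0, 0.024, 0], [0.015, -0.001, 0, 0.036, 0], [0.015, -0.001, 0, 0.046, 0], [0.015, -0.001, 0, 0.054, 0], [0.015, -0.001, 0, 0.06, 0], [0.015, -0.001, 0, 0.064, 0], [0.015, -0.001, 0, 0.064, 0]],
])

```text
clock: 11.83
ee_pos: [0.3705, -0.3014, 0.2718]
tool_rot: [-3.14, -0.01, 0.002]
ft_force: [-0.4, 0.3, -2.1]
opening: 0.0293
```

```bash
python3 look.py l5 wrist
```

```text
clock 11.88 pos [ 0.3706 -0.3017  0.2725] rot [-3.141e+00 -1.000e-02  1.000e-03] F [-0.49  0.19 -1.05] open 0.0292
```

View pics/wrist_l5.png

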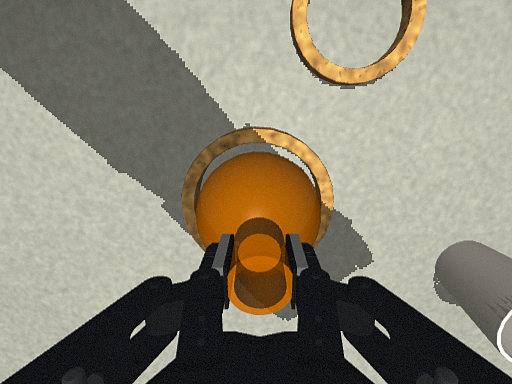

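Request:
apply_moves([
  [[0.015, 0, 0, 0.002, 0], [0.015, 0, 0, 0.0035, 0], [0.015, 0, 0, 0.005, 0], [0.015, 0, 0, 0.006, 0], [0.015, 0, 0, 0.006, 0]],
])

```text
clock: 12.3
ee_pos: [0.3707, -0.3022, 0.2671]
tool_rot: [3.141, 0.009, 0.0]
ft_force: [-0.9, 0.2, 0.7]
opening: 0.0291
```

Contact: the vertical force went from −1.9 to +0.7 N. Releasing.

Request:
apply_moves([
  [[0.035, 0, 0, 0, 0], [0.045, 0, 0, 0, 0], [0.065, 0, 0, 0, 0], [0.085, 0, 0, 0, 0], [0.085, 0, 0, 0, 0], [0.085, 0, 0, 0, 0], [0.085, 0, 0, -0.01, 0], [0.085, 0, 0, -0.025, 0]],
])

```text
clock: 12.97
ee_pos: [0.3699, -0.3012, 0.2908]
tool_rot: [-3.138, -0.009, 0.004]
ft_force: [-0.5, -0.8, 0.3]
opening: 0.0851
```

Request:
apply_moves([
  [[0.085, 0, 0, -0.03, 0], [0.085, 0, 0, -0.065, 0], [0.085, 0, 0, -0.09, 0], [0.085, 0, 0, -0.09, 0]],
])

```text
clock: 13.3
ee_pos: [0.3722, -0.3035, 0.3894]
tool_rot: [3.132, 0.01, 0.014]
ft_force: [0.3, -1.5, 0.2]
opening: 0.0852
```

```bash
python3 look.py l6 wrist scene
```

```text
clock 13.4 pos [ 0.3709 -0.3022  0.384 ] rot [3.138 0.009 0.005] F [ 0.39 -0.51 -0.52] open 0.085
```

View pics/scene_l6.png

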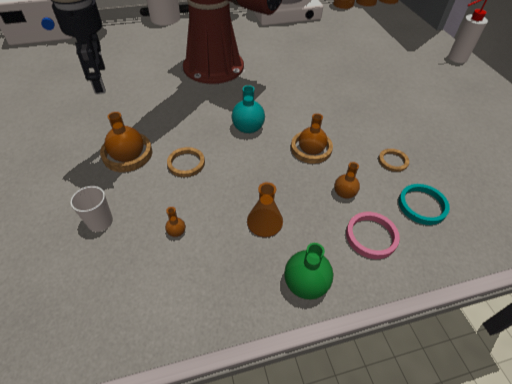

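The large flask stands in its ring (scene (123,145)). Now the tiny flask.

Request:
apply_moves([
  [[0.085, 0.02, -0.007, 0, 0], [0.085, 0.055, -0.019, 0, 0], [0.085, 0.09, -0.031, 0, 0], [0.085, 0.125, -0.043, 0, 0], [0.085, 0.16, -0.055, 0, 0], [0.085, 0.195, -0.067, 0, 0], [0.085, 0.22, -0.075, 0, 0], [0.085, 0.235, -0.081, 0, 0]],
])

```text
clock: 14.07
ee_pos: [0.6069, -0.2178, 0.3792]
tool_rot: [-3.14, -0.012, 0.004]
ft_force: [0.3, -1.1, 0.2]
opening: 0.0846
```

Request:
apply_moves([
  [[0.085, 0.025, -0.009, 0.02, 0], [0.085, 0.035, -0.012, 0.05, 0], [0.085, 0.0365, -0.0122, 0.08, 0], [0.085, 0.0365, -0.0122, 0.09, 0], [0.085, 0.0365, -0.0122, 0.09, 0]],
])

```text
clock: 14.48
ee_pos: [0.639, -0.2059, 0.2849]
tool_rot: [-3.136, -0.01, 0.018]
ft_force: [-0.8, -0.1, 0.3]
opening: 0.0849
```

```bash
python3 look.py t1 wrist
```

```text
clock 14.53 pos [ 0.64   -0.2066  0.2882] rot [-3.139 -0.009  0.011] F [ 0.11  0.36 -0.14] open 0.0851
```

View pics/wrist_t1.png

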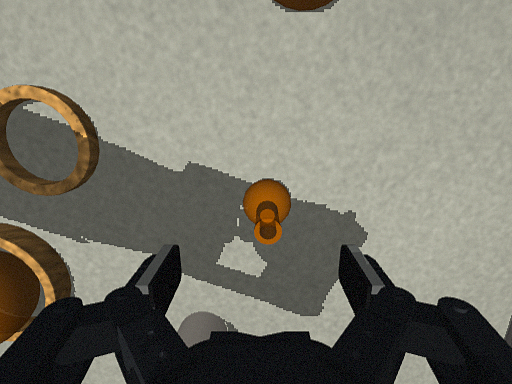

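```bash
cat > wneck.py <<'E'
# rim of the flask in front of the jaws, seen by wrist camera: rays onto plane z=H
import sys
from rig import env
from h import *
H=float(sys.argv[1]); x0,y0=map(float,sys.argv[2:4])
c=env.camera("wrist"); s=env.get_state(); W=cloud(c); m=amber(c)
for nm,P in (("depth",W),):
    sel=(m>0)&(np.hypot(W[...,0]-x0,W[...,1]-y0)<.03)&(W[...,2]>H-.006)
    v,u=np.nonzero(sel); Q=ray(c,np.c_[u,v],H)[:,:2].astype(np.float32); print("rim",cv2.minEnclosingCircle(Q),len(u))
print("tcp",np.round(s["ee_pos"],4),np.round(s["tool_rot"],3))
E
python3 wneck.py 0.080 .642 -.209
```

```text
rim ((0.6415509581565857, -0.20825988054275513), 0.010400595143437386) 442
tcp [ 0.6409 -0.2072  0.2909] [-3.141e+00 -9.000e-03  3.000e-03]
```

The wrist camera puts the tiny rim at (0.6416, −0.2083), 1 mm from the TCP. Descending and closing.

Request:
apply_moves([
  [[0.085, 0.001, 0.001, 0.025, 0], [0.085, 0.001, 0.001, 0.045, 0], [0.085, 0.001, 0.001, 0.06, 0], [0.085, 0.001, 0.001, 0.07, 0], [0.085, 0.001, 0.001, 0.074, 0], [0.085, 0.001, 0.001, 0.074, 0], [0.085, 0.001, 0.001, 0.074, 0]],
])

```text
clock: 15.17
ee_pos: [0.6429, -0.2083, 0.2188]
tool_rot: [3.141, 0.009, 0.002]
ft_force: [0.2, -0.0, -0.0]
opening: 0.0851
```

Request:
apply_moves([
  [[0.06, 0, 0, 0, 0], [0.04, 0, 0, 0, 0], [0.03, 0, 0, 0, 0], [0.02, 0, 0, 0, 0], [0.005, 0, 0, 0, 0], [0.005, 0, 0, 0, 0], [0.005, 0, 0, 0, 0], [0.005, 0, 0, 0, 0]],
], grip_force=20)

```text
clock: 15.83
ee_pos: [0.6426, -0.2081, 0.218]
tool_rot: [3.141, 0.009, 0.0]
ft_force: [-0.3, -0.1, 1.5]
opening: 0.0175
```

```bash
python3 look.py t2 wrist
```

```text
clock 15.88 pos [ 0.6426 -0.2081  0.218 ] rot [3.141 0.009 0.   ] F [-0.09  0.39  2.19] open 0.0174
```

View pics/wrist_t2.png

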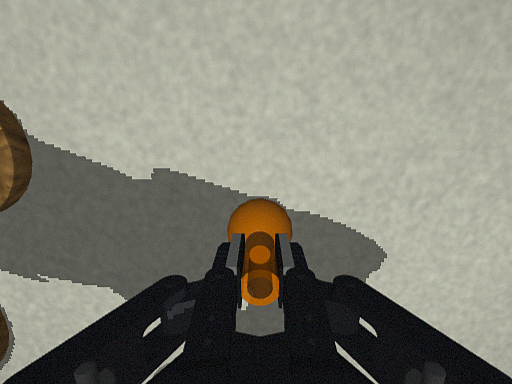

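Gripped (17.4 mm on the 18 mm neck). I'm lifting high enough to clear the conical flask, then carrying.

Request:
apply_moves([
  [[0.005, 0, 0, -0.01, 0], [0.005, 0, 0, -0.03, 0], [0.005, 0, 0, -0.055, 0], [0.005, 0, 0, -0.08, 0], [0.005, 0, 0, -0.105, 0], [0.005, 0, 0, -0.13, 0], [0.005, 0, 0, -0.15, 0], [0.005, 0, 0, -0.155, 0]],
], grip_force=25)

```text
clock: 16.55
ee_pos: [0.6436, -0.2085, 0.3786]
tool_rot: [3.138, 0.009, 0.012]
ft_force: [0.9, -0.3, 0.0]
opening: 0.0174
```

Request:
apply_moves([
  [[0.005, -0.002, -0.01, 0, 0], [0.005, -0.005, -0.035, 0, 0], [0.005, -0.009, -0.065, 0, 0], [0.005, -0.013, -0.095, 0, 0], [0.005, -0.017, -0.125, 0, 0], [0.005, -0.02, -0.155, 0, 0], [0.005, -0.024, -0.185, 0, 0], [0.005, -0.028, -0.215, 0, 0]],
])

```text
clock: 17.22
ee_pos: [0.6117, 0.0088, 0.3699]
tool_rot: [-3.141, -0.01, 0.007]
ft_force: [1.7, 0.4, 0.1]
opening: 0.0172
```

Request:
apply_moves([
  [[0.005, -0.004, -0.03, 0, 0], [0.005, -0.008, -0.06, 0, 0], [0.005, -0.012, -0.09, 0, 0], [0.005, -0.016, -0.12, 0, 0], [0.005, -0.02, -0.15, 0, 0], [0.005, -0.024, -0.18, 0, 0], [0.005, -0.028, -0.21, 0, 0], [0.005, -0.032, -0.235, 0, 0]],
])

```text
clock: 17.88
ee_pos: [0.5779, 0.2438, 0.3699]
tool_rot: [3.141, 0.011, -0.007]
ft_force: [0.9, 0.1, -0.4]
opening: 0.0173
```

Request:
apply_moves([
  [[0.005, -0.003, -0.02, 0, 0], [0.005, -0.007, -0.05, 0, 0], [0.005, -0.011, -0.08, 0, 0], [0.005, -0.014, -0.105, 0, 0], [0.005, -0.016, -0.12, 0, 0], [0.005, -0.0165, -0.128, 0, 0], [0.005, -0.0165, -0.128, 0, 0]],
])

```text
clock: 18.47
ee_pos: [0.5616, 0.3707, 0.3711]
tool_rot: [3.141, 0.013, -0.003]
ft_force: [-0.2, -0.9, 0.8]
opening: 0.0176
```

```bash
python3 look.py t3 wrist scene
```

```text
clock 18.57 pos [0.5625 0.3688 0.3718] rot [ 3.14e+00  9.00e-03 -2.00e-03] F [-0.18  0.39 -1.  ] open 0.0168
```

View pics/wrist_t3.png

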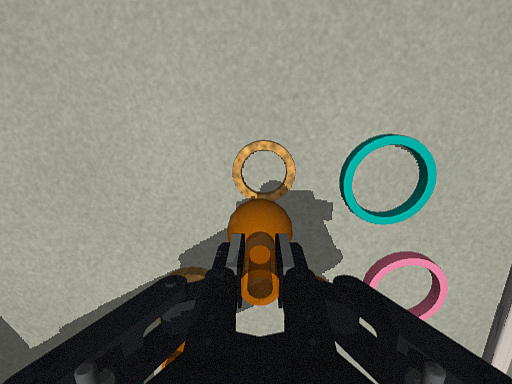

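View pics/scene_t3.png

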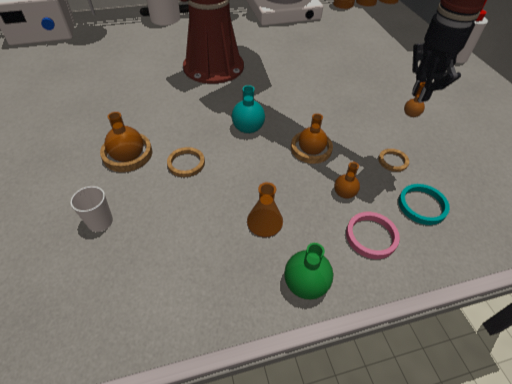

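The tiny ring (263,170) is fully visible in the wrist view, so I measure it from there too.

```bash
cat > wring.py <<'E'
import sys
from rig import env
from h import *
H=float(sys.argv[1]); x0,y0,R=map(float,sys.argv[2:5])
c=env.camera("wrist"); s=env.get_state(); W=cloud(c); m=amber(c)
sel=(m>0)&(np.hypot(W[...,0]-x0,W[...,1]-y0)<R+.02)&(abs(W[...,2]-H)<.004)
v,u=np.nonzero(sel); Q=ray(c,np.c_[u,v],H)[:,:2].astype(np.float32); print("ring",cv2.minEnclosingCircle(Q),len(u))
print("tcp",np.round(s["ee_pos"],4),np.round(s["tool_rot"],3))
E
python3 wring.py 0.012 .566 .370 .039
```

```text
ring ((0.5652154684066772, 0.3729383945465088), 0.038586802780628204) 1435
tcp [0.5627 0.3683 0.3721] [ 3.14e+00  8.00e-03 -1.00e-03]
```

Request:
apply_moves([
  [[0.005, 0.003, -0.0025, 0.02, 0], [0.005, 0.003, -0.0025, 0.045, 0], [0.005, 0.003, -0.0025, 0.07, 0], [0.005, 0.003, -0.0025, 0.09, 0], [0.005, 0.003, -0.0025, 0.105, 0], [0.005, 0.003, -0.0025, 0.115, 0], [0.005, 0.003, -0.0025, 0.12, 0], [0.005, 0.003, -0.0025, 0.12, 0]],
])

```text
clock: 19.28
ee_pos: [0.5655, 0.3713, 0.2517]
tool_rot: [3.141, 0.008, -0.002]
ft_force: [-0.6, -1.1, 0.7]
opening: 0.0173
```

```bash
python3 look.py t4 wrist scene; python3 wring.py 0.012 .566 .370 .039
```

```text
clock 19.38 pos [0.5662 0.372  0.2539] rot [-3.141e+00 -9.000e-03 -3.000e-03] F [ 0.07 -0.08 -1.1 ] open 0.0172
ring ((0.565307080745697, 0.37332630157470703), 0.038572099059820175) 2311
tcp [0.5663 0.3723 0.2545] [-3.14  -0.009 -0.004]
```

View pics/wrist_t4.png

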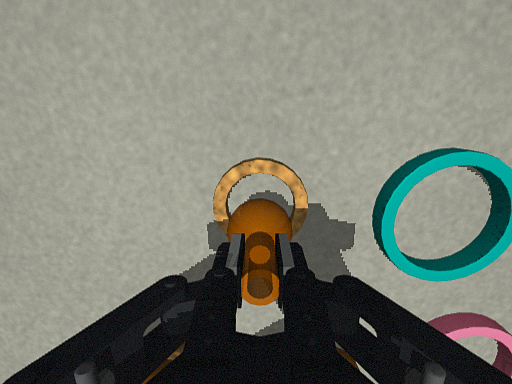

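View pics/scene_t4.png

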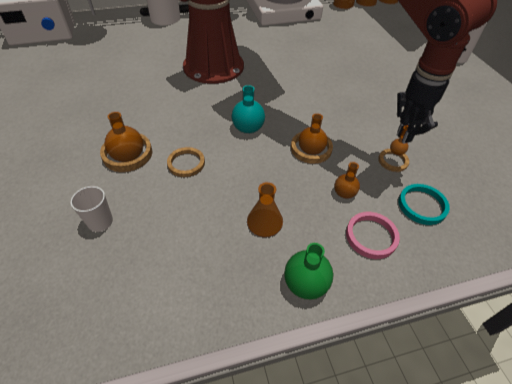

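The flask is centred on the tiny ring to about 1 mm. Lowering.

Request:
apply_moves([
  [[0.005, -0.0005, 0, 0.006, 0], [0.005, -0.0005, 0, 0.012, 0], [0.005, -0.0005, 0, 0.018, 0], [0.005, -0.0005, 0, 0.024, 0], [0.005, -0.0005, 0, 0.029, 0], [0.005, -0.0005, 0, 0.032, 0], [0.005, -0.0005, 0, 0.034, 0], [0.005, -0.0005, 0, 0.034, 0]],
])

```text
clock: 20.1
ee_pos: [0.565, 0.372, 0.2184]
tool_rot: [3.141, 0.009, -0.001]
ft_force: [-0.4, 0.4, 0.5]
opening: 0.017
```

```bash
python3 look.py t5 wrist
```

```text
clock 20.15 pos [0.5651 0.372  0.2186] rot [-3.142 -0.009 -0.   ] F [1.12 0.08 0.27] open 0.0171
```

View pics/wrist_t5.png

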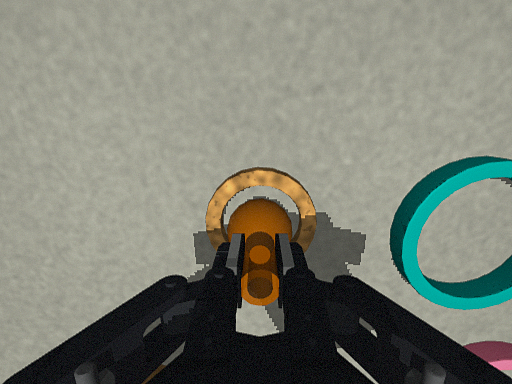

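The tiny flask is down in its ring at the grasp height. A last 1 mm, then release and rise.

Request:
apply_moves([
  [[0.005, 0, 0, 0.001, 0], [0.005, 0, 0, 0.001, 0], [0.025, 0, 0, 0.001, 0], [0.035, 0, 0, 0.001, 0], [0.05, 0, 0, 0.001, 0], [0.05, 0, 0, 0.001, 0], [0.05, 0, 0, -0.008, 0], [0.06, 0, 0, -0.02, 0]],
])

```text
clock: 20.82
ee_pos: [0.5643, 0.3716, 0.2378]
tool_rot: [3.14, 0.009, -0.005]
ft_force: [0.2, -0.8, 0.1]
opening: 0.0594
```

Request:
apply_moves([
  [[0.085, 0, 0, -0.025, 0], [0.085, 0, 0, -0.06, 0], [0.085, 0, 0, -0.095, 0], [0.085, 0, 0, -0.12, 0], [0.085, 0, 0, -0.12, 0]],
])

```text
clock: 21.23
ee_pos: [0.5672, 0.3732, 0.3695]
tool_rot: [-3.134, -0.01, -0.023]
ft_force: [1.6, 0.1, 0.2]
opening: 0.0849
```

```bash
python3 look.py t6 wrist scene;python3 wring.py 0.012 .566 .370 .039;  python3 wneck.py 0.080 .565 .372
```

```text
clock 21.33 pos [0.5656 0.3723 0.3626] rot [-3.139 -0.009 -0.008] F [-0.72 -0.01 -0.73] open 0.0849
ring ((0.5651727914810181, 0.3729071319103241), 0.038648732006549835) 1440
tcp [0.5649 0.372  0.3599] [-3.141e+00 -1.000e-02 -2.000e-03]
rim ((0.5668238401412964, 0.266713947057724), 0.11474643647670746) 295
tcp [0.5645 0.3717 0.3581] [ 3.141e+00  9.000e-03 -2.000e-03]
```

View pics/wrist_t6.png

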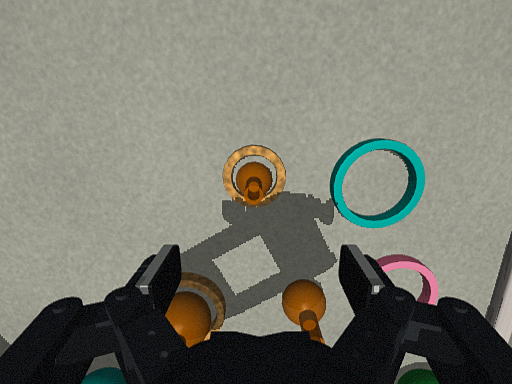

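View pics/scene_t6.png

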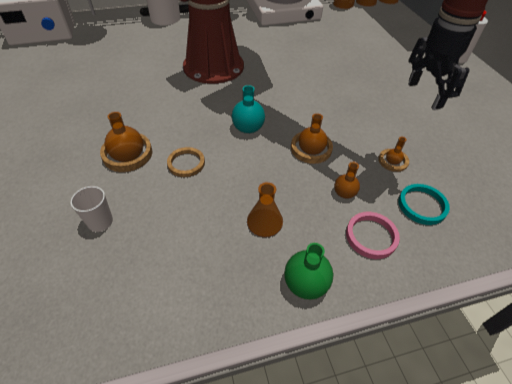

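The tiny flask sits in its ring (scene (395,155)). Last is the small flask.

Request:
apply_moves([
  [[0.085, 0.01, 0.025, 0, 0], [0.085, 0.022, 0.055, 0, 0], [0.085, 0.035, 0.087, 0, 0], [0.085, 0.048, 0.119, 0.01, 0], [0.085, 0.06, 0.148, 0.02, 0], [0.085, 0.067, 0.165, 0.03, 0], [0.085, 0.069, 0.1705, 0.04, 0], [0.085, 0.069, 0.1705, 0.04, 0]],
])

```text
clock: 22.1
ee_pos: [0.6339, 0.2, 0.3136]
tool_rot: [3.14, 0.005, -0.013]
ft_force: [-0.8, -0.5, -0.9]
opening: 0.0851
```

```bash
python3 look.py s1 wrist;  python3 wneck.py 0.097 .6335 .201
```

```text
clock 22.15 pos [0.6339 0.2015 0.3151] rot [ 3.141  0.007 -0.011] F [ 0.26 -0.81  0.66] open 0.085
rim ((0.656535267829895, 0.15067362785339355), 0.06889639794826508) 557
tcp [0.6341 0.2025 0.3167] [-3.141 -0.01   0.006]
```

View pics/wrist_s1.png

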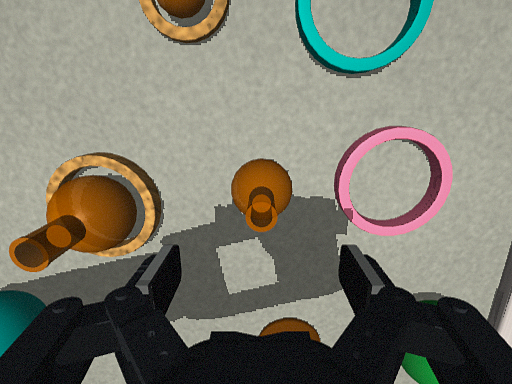

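The neck (261,212) is centred. The rim fit picked up conical-flask pixels, so I'm ignoring it. Descending.

Request:
apply_moves([
  [[0.085, 0, 0.001, 0.025, 0], [0.085, 0, 0.001, 0.045, 0], [0.085, 0, 0.001, 0.062, 0], [0.085, 0, 0.001, 0.075, 0], [0.085, 0, 0.001, 0.08, 0], [0.085, 0, 0.001, 0.08, 0], [0.085, 0, 0.001, 0.08, 0]],
])

```text
clock: 22.78
ee_pos: [0.6352, 0.2017, 0.2393]
tool_rot: [-3.141, -0.011, -0.001]
ft_force: [0.8, 0.6, 0.3]
opening: 0.085
```

Request:
apply_moves([
  [[0.06, 0, 0, 0, 0], [0.04, 0, 0, 0, 0], [0.03, 0, 0, 0, 0], [0.02, 0, 0, 0, 0], [0.01, 0, 0, 0, 0], [0.01, 0, 0, 0, 0], [0.01, 0, 0, 0, 0], [0.01, 0, 0, 0, 0]],
], grip_force=25)

```text
clock: 23.45
ee_pos: [0.6353, 0.2008, 0.2391]
tool_rot: [-3.141, -0.009, -0.001]
ft_force: [-0.4, -0.2, 1.7]
opening: 0.0214
```

```bash
python3 look.py s2 wrist
```

```text
clock 23.5 pos [0.6352 0.2009 0.2391] rot [-3.142e+00 -9.000e-03 -1.000e-03] F [-0.08  0.08  2.1 ] open 0.0212
```

View pics/wrist_s2.png

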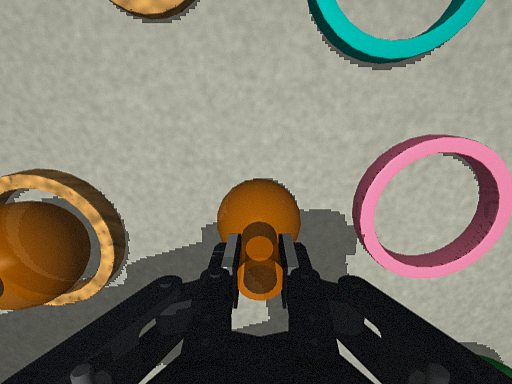

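Gripped (21.2 mm on the 22 mm neck). Lifting and carrying to the small ring.

Request:
apply_moves([
  [[0.01, 0, 0, -0.01, 0], [0.01, 0, 0, -0.03, 0], [0.01, 0, 0, -0.055, 0], [0.01, 0, 0, -0.08, 0], [0.01, 0, 0, -0.105, 0], [0.01, 0, 0, -0.125, 0], [0.01, 0, 0, -0.14, 0], [0.01, 0, 0, -0.14, 0]],
], grip_force=30)

```text
clock: 24.17
ee_pos: [0.6362, 0.2012, 0.3843]
tool_rot: [-3.14, -0.01, -0.013]
ft_force: [0.6, 1.2, -0.3]
opening: 0.0213
```

Request:
apply_moves([
  [[0.01, -0.005, 0.01, 0, 0], [0.01, -0.018, 0.033, 0, 0], [0.01, -0.032, 0.06, 0, 0], [0.01, -0.046, 0.086, 0, 0], [0.01, -0.06, 0.112, 0, 0], [0.01, -0.074, 0.138, 0, 0], [0.01, -0.088, 0.163, 0, 0], [0.01, -0.1, 0.185, 0, 0]],
])

```text
clock: 24.83
ee_pos: [0.5338, 0.0135, 0.376]
tool_rot: [3.141, 0.009, -0.008]
ft_force: [1.1, -0.0, -0.2]
opening: 0.0212
```

Request:
apply_moves([
  [[0.01, -0.012, 0.022, 0, 0], [0.01, -0.026, 0.048, 0, 0], [0.01, -0.04, 0.074, 0, 0], [0.01, -0.054, 0.1, 0, 0], [0.01, -0.068, 0.126, 0, 0], [0.01, -0.082, 0.152, 0, 0], [0.01, -0.091, 0.169, 0, 0], [0.01, -0.094, 0.174, 0, 0]],
])

```text
clock: 25.5
ee_pos: [0.4407, -0.1611, 0.3765]
tool_rot: [-3.141, -0.004, 0.007]
ft_force: [-0.0, 0.4, -0.7]
opening: 0.0213
```

```bash
python3 look.py s3 wrist scene; python3 wring.py 0.016 .441 -.158 .048
```

```text
clock 25.6 pos [ 0.4418 -0.1599  0.377 ] rot [-3.14  -0.005  0.004] F [-0.07  0.34 -0.25] open 0.0211
ring ((0.4393525719642639, -0.15693633258342743), 0.047431886196136475) 1303
tcp [ 0.4424 -0.1592  0.3773] [-3.14e+00 -7.00e-03  3.00e-03]
```

View pics/wrist_s3.png

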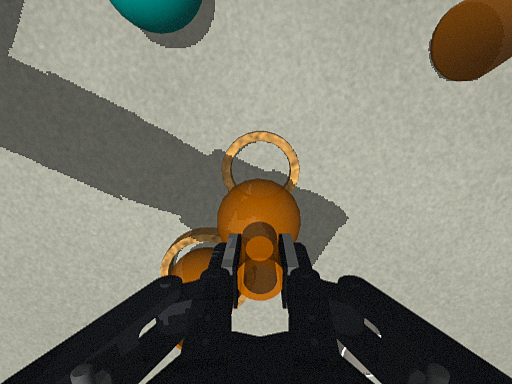

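View pics/scene_s3.png

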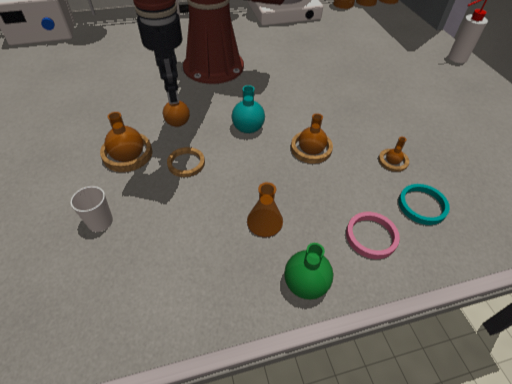

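Request:
apply_moves([
  [[0.01, -0.0015, -0.0015, 0.02, 0], [0.01, -0.0015, -0.0015, 0.042, 0], [0.01, -0.0015, -0.0015, 0.064, 0], [0.01, -0.0015, -0.0015, 0.082, 0], [0.01, -0.0015, -0.0015, 0.096, 0], [0.01, -0.0015, -0.0015, 0.104, 0], [0.01, -0.0015, -0.0015, 0.106, 0], [0.01, -0.0015, -0.0015, 0.106, 0]],
])

```text
clock: 26.32
ee_pos: [0.4418, -0.157, 0.2721]
tool_rot: [-3.141, -0.011, 0.002]
ft_force: [0.7, 0.5, 0.0]
opening: 0.021
```

```bash
python3 look.py s4 wrist scene; python3 wring.py 0.016 .441 -.158 .048
```

```text
clock 26.42 pos [ 0.4424 -0.1577  0.2735] rot [3.141e+00 1.000e-02 2.000e-03] F [-0.39  0.3  -0.03] open 0.0211
ring ((0.43946704268455505, -0.15659907460212708), 0.04733229801058769) 2487
tcp [ 0.4424 -0.1578  0.2738] [3.141e+00 1.000e-02 3.000e-03]
```

View pics/wrist_s4.png

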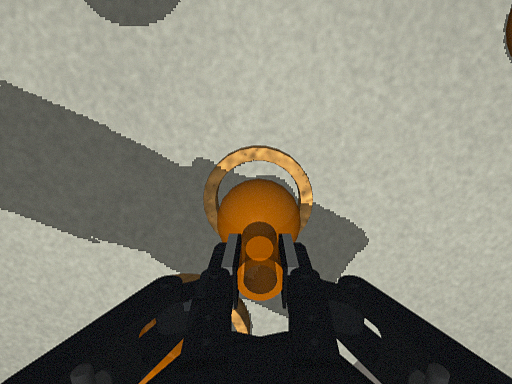

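Request:
apply_moves([
  [[0.01, -0.002, 0, 0.006, 0], [0.01, -0.002, 0, 0.012, 0], [0.01, -0.002, 0, 0.018, 0], [0.01, -0.002, 0, 0.024, 0], [0.01, -0.002, 0, 0.028, 0], [0.01, -0.002, 0, 0.031, 0], [0.01, -0.002, 0, 0.033, 0], [0.01, -0.002, 0, 0.033, 0]],
])

```text
clock: 27.13
ee_pos: [0.4397, -0.1579, 0.2394]
tool_rot: [-3.141, -0.009, 0.001]
ft_force: [0.6, -0.1, 0.0]
opening: 0.0213
```

```bash
python3 look.py s5 wrist
```

```text
clock 27.18 pos [ 0.4398 -0.1579  0.2396] rot [-3.142 -0.009 -0.   ] F [ 0.61  0.01 -0.46] open 0.0213
```

View pics/wrist_s5.png

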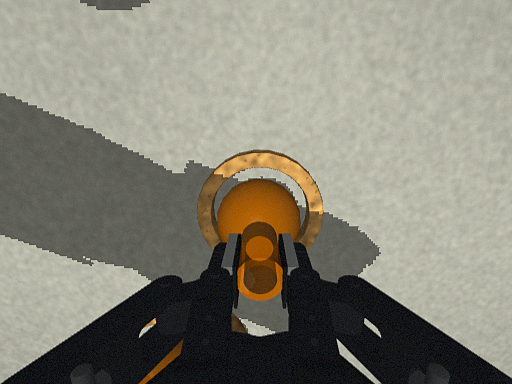

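The flask is down inside the ring at the grasp height. Final 1 mm, release, and rise.

Request:
apply_moves([
  [[0.01, 0, 0, 0.001, 0], [0.01, 0, 0, 0.001, 0], [0.03, 0, 0, 0.001, 0], [0.04, 0, 0, 0.001, 0], [0.055, 0, 0, 0.001, 0], [0.055, 0, 0, 0.001, 0], [0.055, 0, 0, -0.008, 0], [0.06, 0, 0, -0.02, 0]],
])

```text
clock: 27.85
ee_pos: [0.439, -0.1574, 0.2591]
tool_rot: [-3.14, -0.009, 0.004]
ft_force: [-0.2, -0.5, -0.0]
opening: 0.0599
```

Request:
apply_moves([
  [[0.07, 0, 0, -0.025, 0], [0.07, 0, 0, -0.06, 0], [0.07, 0, 0, -0.095, 0], [0.07, 0, 0, -0.13, 0], [0.07, 0, 0, -0.15, 0], [0.07, 0, 0, -0.15, 0]],
])

```text
clock: 28.35
ee_pos: [0.4412, -0.1585, 0.4169]
tool_rot: [3.135, 0.01, 0.018]
ft_force: [0.0, -0.7, 0.3]
opening: 0.0696
```

Request:
apply_moves([
  [[0.07, -0.01, -0.03, 0, 0], [0.07, -0.02, -0.06, 0, 0], [0.07, -0.03, -0.09, 0, 0], [0.07, -0.04, -0.12, 0, 0], [0.07, -0.04, -0.15, 0, 0], [0.07, -0.04, -0.18, 0, 0], [0.07, -0.04, -0.19, 0, 0], [0.07, -0.04, -0.19, 0, 0]],
])

```text
clock: 29.02
ee_pos: [0.3978, 0.0339, 0.409]
tool_rot: [-3.141, -0.016, 0.002]
ft_force: [0.1, -0.6, 0.3]
opening: 0.07
```

```bash
python3 look.py e1 scene top wrist
python3 - <<'E'
from h import *
R={"tiny":(.012,.039,.0565+.51,.370),"small":(.016,.048,.441,-.158),"medium":(.020,.056,.469,.176),"large":(.025,.064,.370,-.302)}
Hh={"tiny":.080,"small":.097,"medium":.112,"large":.130}
for n in ["scene","top"]:
    c=dict(np.load(n+"_e1.npz")); c0=dict(np.load(n+"0.npz")); 
    for k,(h,r,x,y) in R.items():
        def f(cc,z0,z1,rad):
            W=cloud(cc); m=amber(cc)
            s=(m>0)&(np.hypot(W[...,0]-x,W[...,1]-y)<rad)&(W[...,2]>z0)&(W[...,2]<z1)
            if s.sum()<8: return None
            return np.round(np.r_[cv2.minEnclosingCircle(W[s][:,:2].astype(np.float32))[0],np.percentile(W[s][:,2],97),s.sum()],4)
        print(n,k,"rim",f(c,Hh[k]-.01,Hh[k]+.02,.03),"ring(before)",f(c0,h-.008,h+.012,r+.015))
E
```

```text
clock 29.17 pos [0.3984 0.0316 0.4093] rot [ 3.141e+00  1.000e-02 -1.000e-03] F [-0.05 -0.71 -0.69] open 0.07
scene tiny rim [ 0.5673  0.3706  0.0815 53.    ] ring(before) [5.683e-01 3.697e-01 1.420e-02 3.050e+02]
scene small rim [ 0.4405 -0.1582  0.0988 69.    ] ring(before) [ 4.424e-01 -1.583e-01  1.790e-02  4.320e+02]
scene medium rim [ 0.4703  0.177   0.1136 84.    ] ring(before) [4.707e-01 1.765e-01 2.200e-02 4.580e+02]
scene large rim [  0.3707  -0.3021   0.1317 111.    ] ring(before) [ 3.712e-01 -3.033e-01  2.670e-02  5.820e+02]
top tiny rim [ 0.5649  0.3697  0.0844 37.    ] ring(before) [5.640e-01 3.704e-01 1.630e-02 1.540e+02]
top small rim [ 0.4385 -0.1575  0.1018 41.    ] ring(before) [ 4.401e-01 -1.576e-01  2.100e-02  2.040e+02]
top medium rim [ 0.4689  0.1777  0.1162 54.    ] ring(before) [4.680e-01 1.759e-01 2.480e-02 2.650e+02]
top large rim [ 0.3695 -0.3012  0.1349 79.    ] ring(before) [ 3.681e-01 -3.013e-01  3.020e-02  3.340e+02]
```

View pics/scene_e1.png

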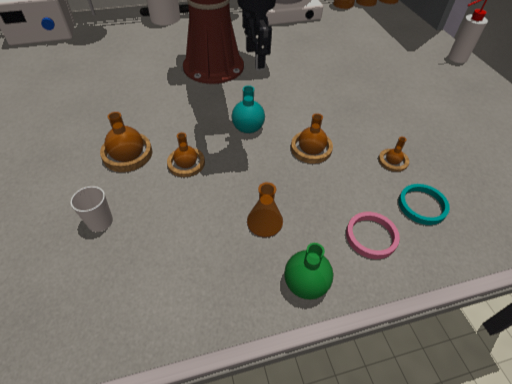

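View pics/top_e1.png

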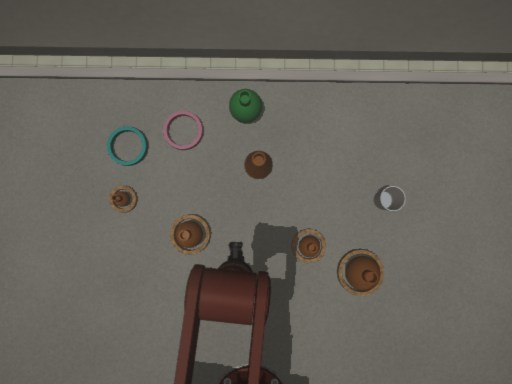

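All four rims lie within about 2 mm of their ring centres, at standing height. The conical flask and beaker haven't moved, and the gripper is clear. Handing in.

```bash
python3 -c "
from rig import env
print(env.hand_in()); print(env.get_state()['clock'])"
```

```text
the job is handed in; nothing more can be done
None
the job is handed in; nothing more can be done
```

All four amber flasks now stand in the cork ring of their own size, released. I gripped each by its neck, carried it to its ring and lowered it slowly, and handed the job in at about 29 s. No verdict was reported.

- **Position:** in the last scene and top views each rim was within about 2 mm of the centre measured for its ring beforehand; the limit is 12 mm.
- **Height:** the rims read 1.5–1.8 mm above nominal in the scene view and about 4–5 mm above in the top view. The ring tops read high by about the same in each view, so I took it as camera bias with the feet on the bench. I did not measure foot height directly.
- **Upright and clear:** by eye in the same pictures, all four flasks stood upright, and the conical flask and beaker were where they began. The fingertips were about 0.24 m above the bench, touching nothing.
- **Checks that disagreed:**
  - My first ray-on-plane fits in the slanted scene view were a few millimetres off because they caught side faces, so I used the depth points instead.
  - Two wrist-camera rim fits picked up neighbouring objects. I ignored them and went by the pictures and other readings.
  - The wrist and top cameras differed by up to 3 mm on the tiny ring. I used a value in between.

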